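# Make up two sample kits in well trays

## Task

Make up the two sample kits for the next runs: the blue tray gets the blue-capped vial, the white-capped vial and the roll of film, and the green tray gets the larger black-capped vial and the white jar, each set upright on the floor of a well of its own that fits its size (either small well of the blue tray will do for either of its vials). Do not tip any of them over, and leave the small black-capped vial and the clear dish standing where they are.

Things in the scene. Friction and masses are not known exactly. Their poses are not given: they have to be found in the camera images.
- blue_vial_mid (a point): Loose glass vial with a bright blue screw cap, 31 mm across the cap, 27 mm round the glass, 60 mm tall, stands upright somewhere in the row of stock behind the trays (a tall dark cabinet stands some 10 cm behind the row: keep the wrist clear of it). The point is its centre, 30 mm above its underside; z up along the vial.
- white_vial_mid (a point): Loose glass vial with a white screw cap, 31 mm across the cap, 27 mm round the glass, 60 mm tall, stands upright somewhere in the row of stock behind the trays (a tall dark cabinet stands some 10 cm behind the row: keep the wrist clear of it). The point is its centre, 30 mm above its underside; z up along the vial.
- black_vial_mid (a point): Loose glass vial with a black screw cap, 31 mm across the cap, 27 mm round the glass, 60 mm tall, stands upright somewhere in the row of stock behind the trays (a tall dark cabinet stands some 10 cm behind the row: keep the wrist clear of it). The point is its centre, 30 mm above its underside; z up along the vial. It is the larger of the two black-capped vials.
- film_roll_mid (a point): Loose roll of whitish sealing film on a brown cardboard core, standing on end, 42 mm diameter, 52 mm tall, in the row of stock. The point is its centre, 26 mm above its underside; z up along the roll.
- white_jar_mid (a point): Loose squat white plastic jar with a white cap, 55 mm diameter up to about 45 mm, cap 46 mm diameter, 69 mm tall, in the row of stock. The point is its centre, 34.5 mm above its underside; z up.
- small_vial_mid (a point): Bystander: small loose glass vial with a black cap, 21 mm across, 41 mm tall, standing in the row of stock. The point is its centre, 20.5 mm above its underside.
- dish_mid (a point): Bystander: loose flat clear round dish with two white stir bars in it, 59 mm diameter, 14 mm high, in the row of stock. The point is its centre, 7 mm above its underside.
- blue_tray: Blue tray fixed to the bench, a block 74 (x) by 174 (y) by 14 mm with three round wells in a row along its y axis, each 10 mm deep (well floor 4 mm above the bench). Origin: centre of the underside; z up. Well centres in its frame: two 46 mm vial wells at (0, +59) and (0, +8) mm, one 62 mm well for the roll at (0, -51) mm. All wells are empty at the start.
- green_tray: Green tray fixed to the bench, a block 86 (x) by 139 (y) by 14 mm with two round wells in a row along its y axis, each 10 mm deep (well floor 4 mm above the bench). Origin: centre of the underside; z up. Well centres in its frame: one 46 mm vial well at (0, +40) mm, one 74 mm well for the jar at (0, -26) mm. Both wells are empty at the start.
There are look-alikes about, which are no part of the job. What is shaped like the part that bears film_roll_mid but pink or turquoise is not meant. What is shaped like the part that bears white_jar_mid but red is not meant.

How it is judged:
At the end, for the whole second after the job is handed in: The two vials and the roll stand in the blue tray, the larger black-capped vial and jar in the green, each on the floor of its fitting well (13 mm off centre along each tray axis, 6 mm in height), tilted under 0.1 rad, at rest; small vial and dish within 20 mm of their starts (((x of blue_vial_mid in the frame of blue_tray between -0.013 and 0.013 m and y of blue_vial_mid in the frame of blue_tray between 0.046 and 0.072 m and z of blue_vial_mid in the frame of blue_tray between 0.028 and 0.04 m) or (x of blue_vial_mid in the frame of blue_tray between -0.013 and 0.013 m and y of blue_vial_mid in the frame of blue_tray between -0.005 and 0.021 m and z of blue_vial_mid in the frame of blue_tray between 0.028 and 0.04 m)) and ((x of white_vial_mid in the frame of blue_tray between -0.013 and 0.013 m and y of white_vial_mid in the frame of blue_tray between 0.046 and 0.072 m and z of white_vial_mid in the frame of blue_tray between 0.028 and 0.04 m) or (x of white_vial_mid in the frame of blue_tray between -0.013 and 0.013 m and y of white_vial_mid in the frame of blue_tray between -0.005 and 0.021 m and z of white_vial_mid in the frame of blue_tray between 0.028 and 0.04 m)) and x of film_roll_mid in the frame of blue_tray between -0.013 and 0.013 m and y of film_roll_mid in the frame of blue_tray between -0.064 and -0.038 m and z of film_roll_mid in the frame of blue_tray between 0.024 and 0.036 m and x of black_vial_mid in the frame of green_tray between -0.013 and 0.013 m and y of black_vial_mid in the frame of green_tray between 0.027 and 0.053 m and z of black_vial_mid in the frame of green_tray between 0.028 and 0.04 m and x of white_jar_mid in the frame of green_tray between -0.013 and 0.013 m and y of white_jar_mid in the frame of green_tray between -0.039 and -0.013 m and z of white_jar_mid in the frame of green_tray between 0.0325 and 0.0445 m and angle between each of blue_vial_mid, white_vial_mid, film_roll_mid, black_vial_mid, white_jar_mid's own z axis and vertical below 0.1 rad and linear speed of each of blue_vial, white_vial, film_roll, black_vial, white_jar below 0.02 m/s and distance of each of small_vial_mid, dish_mid from where it was at the start of the episode below 0.02 m); the robot touches nothing.
It fails at once if a kit item is tipped by more than about 40 degrees (angle between any of blue_vial_mid, white_vial_mid, film_roll_mid, black_vial_mid, white_jar_mid's own z axis and vertical above 0.7 rad).
It fails at once if the small vial or the dish is moved by more than 20 mm (distance of any of small_vial_mid, dish_mid from where it was at the start of the episode above 0.02 m).
It fails at once if the small vial is tipped over (angle between small_vial_mid's own z axis and vertical above 0.7 rad).
It also fails if it takes over 134 s, if anything falls off the work surface, if the arm or the gripper's body presses on something with over 40 N, if the wrist force passes 120 N, or if a joint passes its speed limit or range.

## Robot

A 7-joint arm with a two-finger parallel gripper is mounted at the origin on a cart in front of the work surface, level with it; the furniture and walls round the work are solid. World frame = base frame: x ahead of the robot, y to its left, z up, the work surface at z = 0. Lengths are in m, angles in rad, forces in N, time in s.
With the tool pointing down it reaches from about 0.4 to 0.875 m from the base axis. Payload 6.5 kg.
Tool frame: the origin (TCP) lies at the centre of the arm's flange, where the gripper is bolted on; the fingertips stand 166 mm ahead of it and the grasp point (between the pads) lies 147 mm ahead of it (robot.pinch_z is the distance from the TCP to the grasp point, in m); z points along the fingers, y is the line along which they close (so a half turn about z gives the same grasp; the last joint's range is limited). The gripper opens to 88 mm and grips with 3 to 60 N. Pads are 18 mm wide; open, the fingers measure 123 mm over their backs; the gripper's body (75 mm by 187 mm) begins 45 mm behind the grasp point.
Start: joints at [-1.353, 0.536, -0.004, 1.538, 0.003, 1.067, -0.071], TCP at [0.182, 0.624, 0.405] pointing down, gripper open.
Joint ranges: [-2.7, 2.7], [-0.37, 2.16], [-1.27, 1.26], [0.24, 2.4], [-1.31, 4.45], [0.19, 1.91], [-2.76, 2.76]. Speed limits (rad/s): [2.39, 2.39, 3.14, 3.14, 3.14, 3.14, 3.14].

## Interface

Orientations are given as a unit quaternion [x, y, z, w].
In Python, from rig import sense, viewer, robot gives the robot as it stands.
- The arm moves only by the shell command python3 -m crank 'ROWS'. ROWS is JSON, one flat list of numbers, 5 for each row, row after row: the shift along the tool's x, y, z scaled (see below), then the turn about the tool's z scaled (see below), then the opening, from 0 (shut) to 1 (fully open). In form: [dx, dy, dz, spin, claw, dx, dy, dz, spin, claw, ...]. A call has 1 to 8 rows; each row shifts and turns the commanded pose from where the row before left it, along the tool's axes as they then stand; what a row does not reach is not made up. The controller multiplies each number of a shift by 0.025 m and each number of a turn by 0.15 rad. A row lasts 1/10 s, in which the tool goes at most 50 mm and 8.59 degrees, less where a joint would pass 70% of its speed; a pose out of reach is approached as far as the arm can. A call with a number of a shift or a turn outside -1 to 1 is refused whole. A call with a gripper value outside its range is refused whole. The fingers move at their own pace and stop on an object; the grip force is fixed at half the most. Time passes only in rows, so rows that do not move let the fingers close. It gives the time, the measured TCP pose, the force, the opening and the grip force at its end, in the units of the state.
- sense(): the state, without advancing time (a new reading comes with each control period).
- viewer.capture(name): name is "side" or "top"; returns the picture (384x512x3 uint8, red, green, blue); there is no depth.
- viewer.get_calibration(name): a dict with "camera_matrix" (3x3 intrinsics, pixels), "k1" (the pictures are not rectified: a ray, as slopes to the right and down, at radius r is drawn at 1 + k1 r^2 times it, then the intrinsics apply), "cam_to_world" (4x4, takes a point from camera to world coordinates). Camera axes: x right, y down, z forward; pixel columns grow to the right and rows downward; lengths in m; the calibration is good to about 2 mm. A picture is of the moment at which its call begins. get_calibration takes no time and is no camera call.
- robot.hand_in(): hands the job in; it is judged then, once.
The state is a dict: "time": time; "joint_pos": joint angles; "joint_vel": joint speeds; "joint_torque": joint torques, N m; "tcp_pos": TCP position; "tool_rot": TCP orientation; "wrist_force": force on the tool from outside, world axes, zero at the start; "ft_torque": the same for the moment, N m; "width": finger opening in m; "gripper_force": force on a finger pad.
Only numpy, scipy, OpenCV 4.12 (cv2) and the standard library are available. Lean on these libraries where they do the work, as an engineer would, in place of code of your own. Each camera call takes 0.05 s, during which the arm holds its last target. There are 200 camera calls.

## Working session

There is one attempt and no reset: what is moved stays moved. The work goes in short steps, Python scripts to look and compute and a shell command to move; the robot and the scene stay as the last step left them, time stands still between calls to the robot, and variables do not carry over. Pictures are saved under pics/ and viewed, at most 17 in all, crops included, and the job is handed in when it is done.

```bash
mkdir -p pics
python3 - <<'E'
from rig import sense, viewer, robot
import cv2
for n in("side","top"):
    im=viewer.capture(n); cv2.imwrite(f"pics/{n}0.png",im[:,:,::-1])
    print(n,viewer.get_calibration(n))
print(sense(),robot.pinch_z)
E
```

```text
side {'camera_matrix': array([[375.69116667,   0.        , 245.45477498],
       [  0.        , 375.69116667, 194.2806803 ],
       [  0.        ,   0.        ,   1.        ]]), 'k1': -0.10444565005105322, 'cam_to_world': array([[ 0.85351201, -0.28298745,  0.43753325,  0.22727771],
       [-0.52054794, -0.5007542 ,  0.69157434, -0.61412455],
       [ 0.02338976, -0.81802404, -0.57470826,  0.5679527 ],
       [ 0.        ,  0.        ,  0.        ,  1.        ]])}
top {'camera_matrix': array([[361.247264  ,   0.        , 249.96174856],
       [  0.        , 361.247264  , 190.67774364],
       [  0.        ,   0.        ,   1.        ]]), 'k1': -0.1116486622991423, 'cam_to_world': array([[ 0.01443812, -0.98339804,  0.18088626,  0.43314491],
       [-0.99985252, -0.01588177, -0.00653514,  0.01435875],
       [ 0.00929944, -0.18076523, -0.98348231,  1.00857504],
       [ 0.        ,  0.        ,  0.        ,  1.        ]])}
{'time': 0.1, 'joint_pos': array([-1.35318098,  0.53709276, -0.00443279,  1.53878367,  0.00263131,
        1.06728657, -0.07118561]), 'joint_vel': array([-0.00131293, -0.00236613, -0.00215094, -0.0042833 , -0.00088094,
       -0.00028028, -0.00045661]), 'joint_torque': array([ 3.32536052e-03, -5.72080207e+01,  9.94501524e-01, -2.52229089e+01,
       -5.60768077e-02,  1.34899738e-02,  8.18379135e-05]), 'tcp_pos': array([0.18193087, 0.62370756, 0.40392137]), 'tool_rot': array([ 1.41384189e-01,  9.89954493e-01, -7.81581492e-04, -3.78982740e-05]), 'wrist_force': array([-0.13141451,  0.02990892, -0.38037824]), 'ft_torque': array([-0.02736574, -0.00333967, -0.02414362]), 'gripper_force': 0.0, 'width': 0.08811365400238376} 0.1473
```

View pics/top0.png

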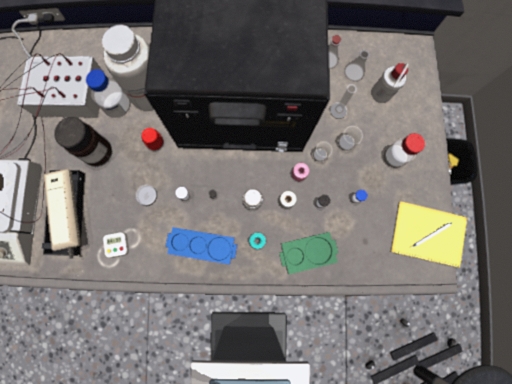

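View pics/side0.png

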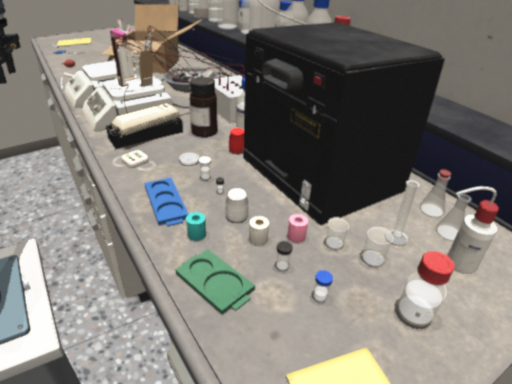

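Top view, left to right (col, row): dish (146,195), white vial (182,193), small black vial (213,194), white jar (253,199), film roll (288,199), black vial (323,201) and blue vial (360,197). The blue tray is at about (201,245) and the green tray at about (309,252). The look-alikes are red (151,138), pink (301,171) and turquoise (258,241). I'll zoom in for exact pixels.

Run:
```python
import cv2
a=cv2.imread("pics/top0.png")[125:280,125:385]; cv2.imwrite("pics/topz.png",cv2.resize(a,None,fx=3,fy=3,interpolation=cv2.INTER_CUBIC))
b=cv2.imread("pics/side0.png")[120:320,130:390]; cv2.imwrite("pics/sidez.png",cv2.resize(b,None,fx=3,fy=3,interpolation=cv2.INTER_CUBIC))
```

```text
(no output)
```

View pics/topz.png

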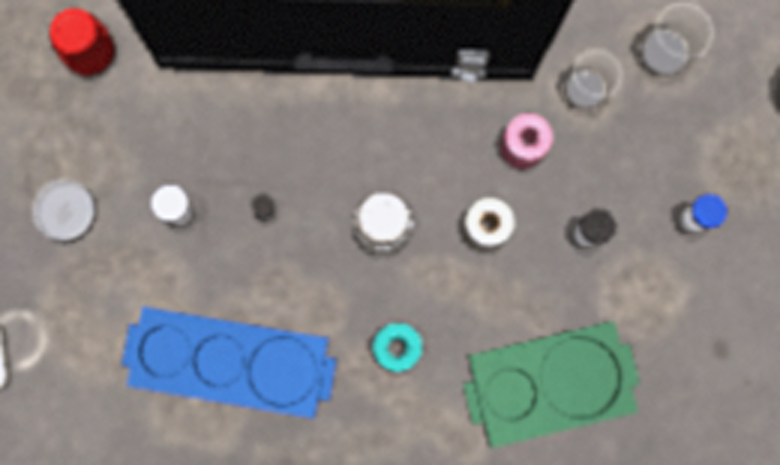

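View pics/sidez.png

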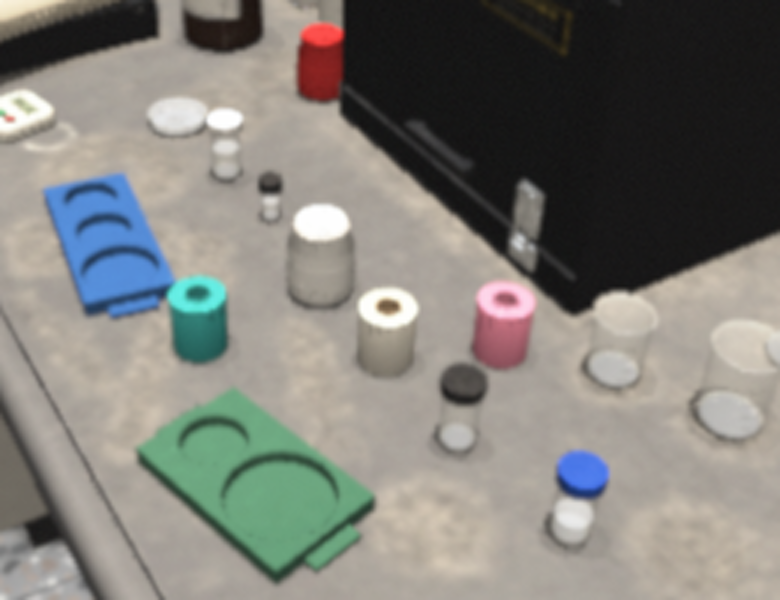

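The crops show the same items. Zoomed top view: white cap (170,204), jar cap (384,217), roll (489,222), black cap (598,227), blue cap (709,211). Blue wells are at (165,351), (219,360) and (287,371); green wells are at (511,394) and (580,376). Next I convert these to world positions and check them against the side view.

```bash
cat > h.py <<'E'
import numpy as np, cv2
from rig import sense, viewer, robot
def K(n):
    c=viewer.get_calibration(n); return c["camera_matrix"],c["k1"],np.array(c["cam_to_world"])
def world(n,u,v,z):
    M,k,T=K(n); p=np.array([(u-M[0,2])/M[0,0],(v-M[1,2])/M[1,1]]); q=p.copy()
    for _ in range(30): q=p/(1+k*(q@q))
    d=T[:3,:3]@np.array([*q,1]); return T[:3,3]+d*(z-T[2,3])/d[2]
def pix(n,P):
    M,k,T=K(n); c=T[:3,:3].T@(np.array(P)-T[:3,3]); q=c[:2]/c[2]; q=q*(1+k*(q@q)); return q*M[0,0]+M[:2,2]
E
python3 - <<'E'
from h import *
np.set_printoptions(precision=4,suppress=True)
D=dict(white=(170,204,.06,225,120),small=(263,207,.041,270,183),jar=(384,217,.069,322,223),film=(489,222,.052,387,308),black=(598,227,.06,464,383),blue=(709,211,.06,582,472),dish=(64,211,.014,178,116),
b1=(165,351,.014,92,195),b2=(219,360,.014,104,227),b3=(287,371,.014,121,267),g1=(511,394,.014,214,441),g2=(580,376,.014,280,498),turq=(397,348,.052,197,293),pink=(528,137,.052,506,300))
for k,(u,v,z,a,b) in D.items():
    P=world("top",(u+.5)/3+124.5,(v+.5)/3+124.5,z); s=pix("side",P)
    Q=world("side",(a+.5)/3+129.5,(b+.5)/3+119.5,z)
    print(k,P,Q[:2])
    D[k]=P
print([np.linalg.norm(D[a]-D[b]) for a,b in(("b1","b2"),("b2","b3"),("g1","g2"))])
E
```

```text
white [0.5992 0.1914 0.06  ] [0.6027 0.1902]
small [0.6012 0.1101 0.041 ] [0.6024 0.1045]
jar [0.5891 0.0007 0.069 ] [ 0.5907 -0.0031]
film [ 0.5889 -0.0936  0.052 ] [ 0.59   -0.0975]
black [ 0.5846 -0.1903  0.06  ] [ 0.586  -0.1959]
blue [ 0.6006 -0.292   0.06  ] [ 0.6017 -0.296 ]
dish [0.599  0.2999 0.014 ] [0.5998 0.2928]
b1 [0.4709 0.1984 0.014 ] [0.4754 0.2015]
b2 [0.4637 0.1485 0.014 ] [0.4667 0.1502]
b3 [0.4549 0.0862 0.014 ] [0.458  0.0908]
g1 [ 0.437  -0.1177  0.014 ] [ 0.4389 -0.12  ]
g2 [ 0.4538 -0.1811  0.014 ] [ 0.4534 -0.1859]
turq [ 0.4756 -0.0125  0.052 ] [ 0.4786 -0.0142]
pink [ 0.6678 -0.1297  0.052 ] [ 0.6708 -0.1333]
[np.float64(0.05034300030787896), np.float64(0.06292190160091629), np.float64(0.06563285921874008)]
```

```bash
python3 -m crank '[0,0,0,-0.95,0.8, 0,0,0,-0.95,0.8, -1,-1,0,0,0.7, -1,-1,0,0,0.7, -1,-1,0,0,0.7, -1,-1,0,0,0.7, -1,-1,0,0,0.7, -1,-1,0,0,0.7]'
```

```text
time: 0.9
tcp_pos: [0.333, 0.4729, 0.4044]
tool_rot: [-0.001, 1.0, -0.0, -0.0]
wrist_force: [0.7, 0.3, 0.6]
width: 0.062
gripper_force: 0.0
```

```bash
python3 -m crank '[-1,-1,0,0,0.6, -1,-1,0,0,0.6, -1,-1,0,0,0.6, -1,-1,0,0,0.6, -1,-1,0,0,0.6, -1,-1,0,0,0.6, -1,-1,0,0,0.6, -1,-1,0,0,0.6]'; python3 -m crank '[-1,-1,0,0,0.6, -1,-1,0,0,0.6, -0.7,-1,0,0,0.6, 0,-0.3,1,0,0.6, 0,0,1,0,0.6, 0,0,1,0,0.6, 0,0,1,0,0.6, 0,0,0,0,0.6]'
python3 - <<'E'
from h import *
print(sense()["tcp_pos"])
a=np.hstack([viewer.capture("top")[125:280,125:345],viewer.capture("side")[80:235,140:300]])
cv2.imwrite("pics/w1.png",cv2.resize(a[:,:,::-1],None,fx=2,fy=2,interpolation=cv2.INTER_CUBIC))
E
```

```text
time: 1.7
tcp_pos: [0.5331, 0.2732, 0.4044]
tool_rot: [-0.001, 1.0, -0.0, -0.0]
wrist_force: [0.1, 0.5, 0.3]
width: 0.0527
gripper_force: 0.0
time: 2.5
tcp_pos: [0.5984, 0.1915, 0.301]
tool_rot: [-0.001, 1.0, -0.001, -0.003]
wrist_force: [-0.9, 0.1, 0.1]
width: 0.0528
gripper_force: 0.0
[0.59837713 0.19151523 0.30103062]
```

View pics/w1.png

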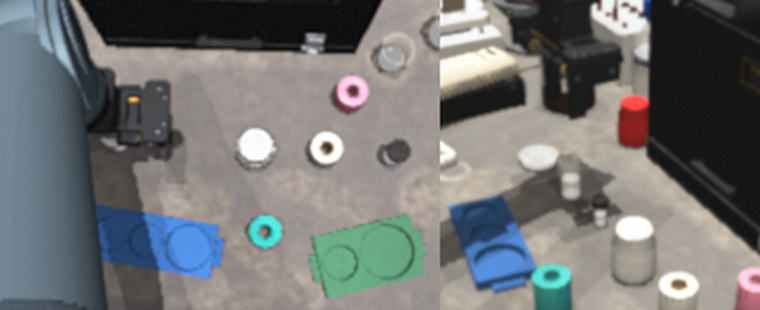

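The gripper is above the white vial, with the vial at about (570,180) in the side part of the picture. The small black vial stands clear at (600,208). Descending and closing.

```bash
python3 -m crank '[-0.1,0,1,0,0.6, 0,0,1,0,0.6, 0,0,1,0,0.6, 0,0,1,0,0.6, 0,0,0.1,0,0.6, 0,0,0,0,0.3, 0,0,0,0,0.1, 0,0,0,0,0]';python3 -m crank '[0,0,0,0,0, 0,0,0,0,0, 0,0,0,0,0]'
```

```text
time: 3.4
tcp_pos: [0.6034, 0.1923, 0.2041]
tool_rot: [-0.001, 1.0, 0.001, 0.001]
wrist_force: [-0.5, -0.2, -0.5]
width: 0.0312
gripper_force: 0.0
time: 3.7
tcp_pos: [0.6033, 0.1922, 0.2037]
tool_rot: [-0.001, 1.0, 0.0, 0.001]
wrist_force: [-0.4, -0.7, 6.3]
width: 0.0263
gripper_force: 30.0
```

Run:
```python
from h import *
a=viewer.capture("side")[80:200,150:290]
cv2.imwrite("pics/w2.png",cv2.resize(a[:,:,::-1],None,fx=5,fy=5,interpolation=cv2.INTER_CUBIC))
s=sense();print(s["wrist_force"],s["ft_torque"],s["tcp_pos"],s["width"])
```

```text
[ 0.84027391 -0.15580244  6.49044656] [-0.0267651   0.08736498  0.03576001] [0.60330001 0.19218784 0.20367192] 0.026624086407266104
```

View pics/w2.png

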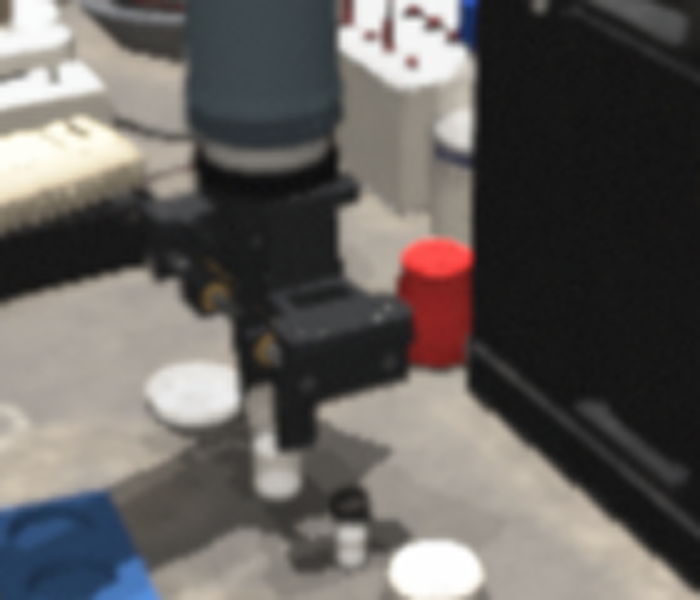

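The vial is upright between the fingers at about (275,470). I'll lift it and check.

```bash
python3 -m crank '[0,0,-0.5,0,0, 0,0,-0.5,0,0, 0,0,-1,0,0, 0,0,-1,0,0, 0,0,-1,0,0, 0,0,0,0,0]'
python3 - <<'E'
from h import *
a=viewer.capture("side")[60:180,150:290]
cv2.imwrite("pics/w3.png",cv2.resize(a[:,:,::-1],None,fx=5,fy=5,interpolation=cv2.INTER_CUBIC))
E
```

```text
time: 4.35
tcp_pos: [0.6039, 0.1924, 0.3069]
tool_rot: [-0.0, 1.0, 0.001, 0.003]
wrist_force: [0.5, 0.6, -0.2]
width: 0.0264
gripper_force: 30.0
```

View pics/w3.png

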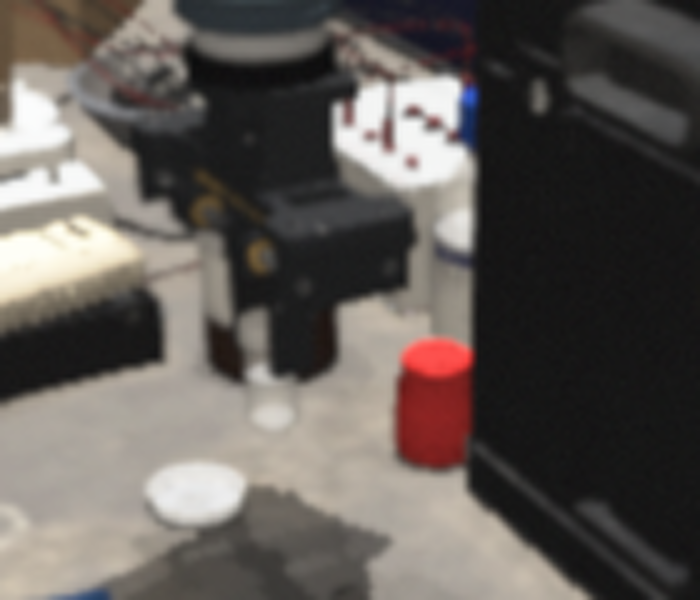

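The vial is held upright at about (272,400), so I'm moving it to the first blue well.

```bash
python3 -m crank '[1,0.1,0,0,0, 1,0.1,0,0,0, 1,0.1,0,0,0, 1,0,0,0,0, 1,0,0,0,0, 0.25,0,0,0,0, 0,0,0,0,0]'
```

```text
time: 5.1
tcp_pos: [0.4706, 0.1994, 0.3019]
tool_rot: [-0.001, 1.0, -0.0, -0.0]
wrist_force: [0.4, -0.2, 0.6]
width: 0.0259
gripper_force: 30.0
```

```bash
python3 -m crank '[0,0,1,0,0, 0,0,1,0,0, 0,0,0.8,0,0, 0,0,0.5,0,0, 0,0,0.3,0,0, 0,0,0.1,0,0, 0,0,0,0,0]'
python3 - <<'E'
from h import *
a=viewer.capture("side")[100:240,110:290]
cv2.imwrite("pics/w4.png",cv2.resize(a[:,:,::-1],None,fx=4,fy=4,interpolation=cv2.INTER_CUBIC))
E
```

```text
time: 5.8
tcp_pos: [0.4717, 0.1994, 0.2099]
tool_rot: [-0.001, 1.0, 0.0, 0.0]
wrist_force: [-0.4, 0.5, -0.7]
width: 0.0262
gripper_force: 30.0
```

View pics/w4.png

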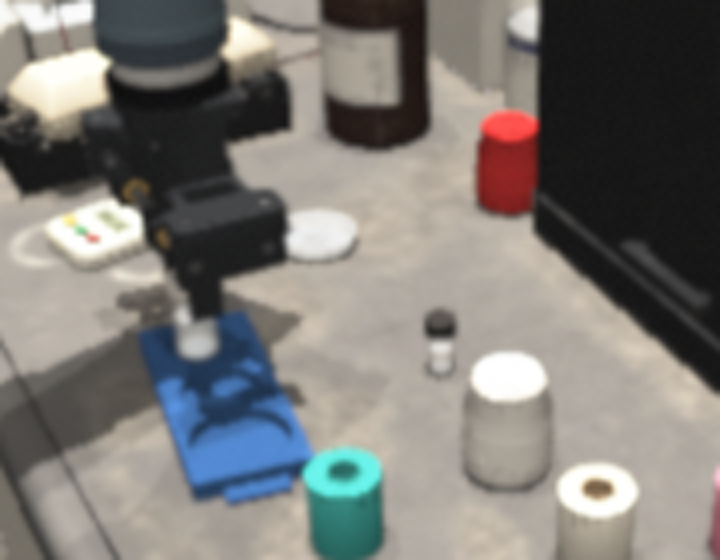

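The vial is at the first well, around (197,340), and low. I'll lower it slightly, release it and rise.

```bash
python3 -m crank '[0,0,0.1,0,0, 0,0,0,0,0.3, 0,0,0,0,0.42, 0,0,0,0,0.45, 0,0,-0.4,0,0.45, 0,0,-1,0,0.45, 0,0,-1,0,0.45, 0,0,-1,0,0.45]'; python3 -m crank '[0,0,-1,0,0.6, -1,-1,0,0,0.7, -1,-1,0,0,0.7, -1,-1,0,0,0.7, -1,-1,0,0,0.7, -1,-1,0,0,0.7, 0,-1,0,0,0.7, 0,-1,0,0,0.7]'
python3 - <<'E'
from h import *
a=np.hstack([viewer.capture("top")[145:280,145:355],viewer.capture("side")[100:235,110:260]])
cv2.imwrite("pics/w5.png",cv2.resize(a[:,:,::-1],None,fx=2.2,fy=2.2,interpolation=cv2.INTER_CUBIC))
E
```

```text
time: 6.65
tcp_pos: [0.4711, 0.1992, 0.2938]
tool_rot: [-0.001, 1.0, 0.0, 0.0]
wrist_force: [-0.1, 0.3, 0.6]
width: 0.0393
gripper_force: 0.0
time: 7.45
tcp_pos: [0.5969, 0.0233, 0.3178]
tool_rot: [-0.0, 1.0, -0.0, 0.0]
wrist_force: [0.6, -0.1, 0.1]
width: 0.0619
gripper_force: 0.0
```

View pics/w5.png

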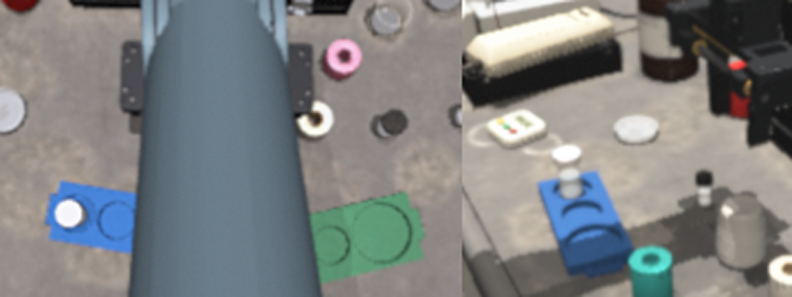

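The white vial stands in well 1, with its cap at about (69,214) in the picture. The film roll is next.

```bash
python3 - <<'E'
from h import *
print(world("top",69/2.2+145-.3,214/2.2+145-.3,.064))
E
python3 -m crank '[0.3,-1,0,0,0.7, 0,-1,0,0,0.7, 0,-1,0,0,0.7, 0,-1,0,0,0.7, 0,-0.75,0,0,0.7, 0,0,0.6,0,0.7, 0,0,1,0,0.7, 0,0,0,0,0.7]'
```

```text
[0.46797426 0.19853266 0.064     ]
time: 8.35
tcp_pos: [0.5876, -0.0918, 0.2739]
tool_rot: [-0.002, 1.0, 0.001, -0.003]
wrist_force: [-0.5, -0.3, 0.2]
width: 0.0616
gripper_force: 0.0
```

```bash
python3 -m crank '[0,-0.1,1,0,0.7, 0,0,1,0,0.7, 0,0,1,0,0.7, 0,0,0.4,0,0.7, 0,0,0,0,0.7, 0,0,0,0,0.4, 0,0,0,0,0, 0,0,0,0,0]';python3 -m crank '[0,0,0,0,0, 0,0,0,0,0, 0,0,0,0,0]'
```

```text
time: 9.15
tcp_pos: [0.5898, -0.0966, 0.1935]
tool_rot: [-0.001, 1.0, -0.0, 0.001]
wrist_force: [-0.2, 0.3, 4.4]
width: 0.0416
gripper_force: 30.0
time: 9.45
tcp_pos: [0.5898, -0.0967, 0.1935]
tool_rot: [-0.001, 1.0, 0.0, 0.001]
wrist_force: [-1.7, 0.5, 6.1]
width: 0.0417
gripper_force: 30.0
```

```bash
python3 -m crank '[0,0,-0.5,0,0, 0,0,-0.5,0,0, 0,0,-1,0,0, 0,0,-1,0,0, 0,0,-1,0,0, 0,0.5,-0.2,0,0, 0.5,1,0,0,0, 0.8,1,0,0,0]'; python3 -m crank '[0.8,1,0,0,0, 0.8,1,0,0,0, 0.8,1,0,0,0, 0.8,1,0,0,0, 0.8,1,0,0,0, 0,0,0,0,0]'
```

```text
time: 10.25
tcp_pos: [0.5566, -0.0328, 0.2974]
tool_rot: [-0.001, 1.0, 0.0, 0.001]
wrist_force: [-0.4, 0.4, -1.6]
width: 0.0416
gripper_force: 30.0
time: 10.85
tcp_pos: [0.4534, 0.0946, 0.2967]
tool_rot: [-0.004, 1.0, 0.001, -0.002]
wrist_force: [1.2, 0.2, -2.0]
width: 0.0414
gripper_force: 30.0
```

```bash
python3 -m crank '[0,0,1,0,0, 0,0,1,0,0, 0,0,1,0,0, 0,0,0.4,0,0, 0,0,0,0,0, 0,0,0,0,0]'
```

```text
time: 11.45
tcp_pos: [0.4568, 0.0906, 0.2127]
tool_rot: [-0.001, 1.0, 0.0, 0.0]
wrist_force: [0.3, -0.1, -0.3]
width: 0.0415
gripper_force: 30.0
```

```bash
python3 -m crank '[0,0,0.3,0,0, 0,0,0.2,0,0, 0,0,0.1,0,0, 0,0,0,0,0, 0,0,0,0,0.5, 0,0,0,0,0.6, 0,0,0,0,0.6, 0,0,-0.4,0,0.6]'; python3 -m crank '[0,0,-1,0,0.6, 0,0,-1,0,0.6, 0,0,-1,0,0.6, 0,0,-1,0,0.6, -0.4,-1,0,0,0.6, -0.4,-1,0,0,0.6, -0.4,-1,0,0,0.6, -0.4,-1,0,0,0.6]'; python3 -m crank '[-0.4,-1,0,0,0.6, -0.4,-1,0,0,0.6, -0.4,-1,0,0,0.6, -0.4,-1,0,0,0.6, -0.4,-1,0,0,0.6, -0.4,-1,0,0,0.6, -0.4,-1,0,0,0.6, -0.4,-1,0,0,0.6]'
```

```text
time: 12.25
tcp_pos: [0.4559, 0.0905, 0.2068]
tool_rot: [-0.001, 1.0, -0.0, -0.001]
wrist_force: [0.5, -0.5, -0.7]
width: 0.0531
gripper_force: 0.0
time: 13.05
tcp_pos: [0.4967, -0.0103, 0.308]
tool_rot: [-0.001, 1.0, 0.0, 0.0]
wrist_force: [1.2, -0.3, 0.0]
width: 0.053
gripper_force: 0.0
time: 13.85
tcp_pos: [0.577, -0.2103, 0.308]
tool_rot: [-0.001, 1.0, 0.0, 0.0]
wrist_force: [-0.3, 0.4, -0.6]
width: 0.0528
gripper_force: 0.0
```

```bash
python3 -m crank '[-0.4,-1,0,0,0.6, -0.4,-1,0,0,0.6, -0.15,-1,0,0,0.6, 0,-0.35,0,0,0.6, 0,0,1,0,0.6, 0,0,0.5,0,0.6, 0,0,0,0,0.6]'
python3 - <<'E'
from h import *
a=np.hstack([viewer.capture("top")[145:280,145:385],viewer.capture("side")[140:275,110:350]])
cv2.imwrite("pics/w6.png",cv2.resize(a[:,:,::-1],None,fx=1.66,fy=1.66,interpolation=cv2.INTER_CUBIC))
E
```

```text
time: 14.55
tcp_pos: [0.5997, -0.2914, 0.2677]
tool_rot: [-0.001, 1.0, 0.001, -0.002]
wrist_force: [0.0, 0.4, 0.4]
width: 0.053
gripper_force: 0.0
```

View pics/w6.png

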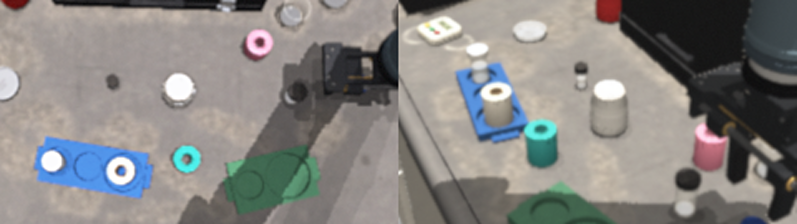

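The film roll stands in the large blue well at (120,170), the white vial in well 1 at (51,160). The gripper is over the blue vial, so I descend.

```bash
python3 -m crank '[0,-0.05,1,0,0.6, 0,0,1,0,0.6, 0,0,0.4,0,0.6, 0,0,0,0,0.6, 0,0,0,0,0.3, 0,0,0,0,0, 0,0,0,0,0, 0,0,0,0,0]'; python3 -m crank '[0,0,0,0,0, 0,0,0,0,0]'
```

```text
time: 15.45
tcp_pos: [0.601, -0.2944, 0.2107]
tool_rot: [-0.001, 1.0, -0.0, 0.001]
wrist_force: [0.6, 0.6, 2.7]
width: 0.0261
gripper_force: 30.0
time: 15.65
tcp_pos: [0.6011, -0.2945, 0.2106]
tool_rot: [-0.001, 1.0, -0.0, 0.001]
wrist_force: [-0.8, -0.3, 5.7]
width: 0.0258
gripper_force: 30.0
```

```bash
python3 -m crank '[0,0,0,0,0.5, 0,0,0,0,0.6, 0,0,0.3,0,0.6, 0,0,0.1,0,0.6, 0,0,0,0,0.3, 0,0,0,0,0, 0,0,0,0,0, 0,0,0,0,0]'; python3 -m crank '[0,0,0,0,0, 0,0,-0.5,0,0, 0,0,-0.5,0,0, 0,0,0,0,0]';  python3 - <<'E'
from h import *
a=viewer.capture("side")[180:320,270:400]
cv2.imwrite("pics/w7.png",cv2.resize(a[:,:,::-1],None,fx=4,fy=4,interpolation=cv2.INTER_CUBIC))
E
```

```text
time: 16.45
tcp_pos: [0.6007, -0.2943, 0.1999]
tool_rot: [-0.001, 1.0, -0.0, 0.0]
wrist_force: [-0.1, 0.1, -0.5]
width: 0.0263
gripper_force: 30.0
time: 16.85
tcp_pos: [0.6017, -0.2949, 0.2277]
tool_rot: [-0.001, 1.0, -0.001, 0.002]
wrist_force: [-0.4, -0.7, -0.3]
width: 0.0263
gripper_force: 30.0
```

View pics/w7.png

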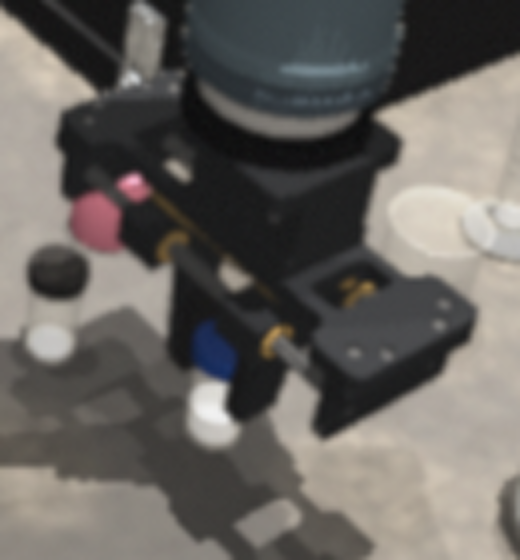

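The blue vial is held upright at (213,390), with no contact force. Carrying it to well 2.

```bash
python3 -m crank '[0,0,-1,0,0, 0,0,-1,0,0, 0,0,-1,0,0, 0,0,-0.5,0,0, 0.5,0.5,0,0,0, 1,1,0,0,0, 1,1,0,0,0, 1,1,0,0,0]'; python3 -m crank '[1,1,0,0,0, 0.95,1,0,0,0, 0,1,0,0,0, 0,1,0,0,0, 0,1,0,0,0, 0,1,0,0,0, 0,1,0,0,0, 0,1,0,0,0]'; python3 -m crank '[0,1,0,0,0, 0,1,0,0,0, 0,1,0,0,0, 0,1,0,0,0, 0,1,0,0,0, 0,1,0,0,0, 0,0.25,0,0,0, 0,0,0,0,0]'; python3 -c "
from h import *;print(sense()['joint_pos'])"
```

```text
time: 17.7
tcp_pos: [0.5117, -0.2058, 0.3117]
tool_rot: [-0.001, 1.0, 0.0, -0.0]
wrist_force: [-0.1, 0.3, 0.4]
width: 0.0261
gripper_force: 30.0
time: 18.5
tcp_pos: [0.4637, -0.0059, 0.3119]
tool_rot: [-0.001, 1.0, -0.0, -0.0]
wrist_force: [0.3, -0.3, 0.4]
width: 0.0264
gripper_force: 30.0
time: 19.3
tcp_pos: [0.4636, 0.1498, 0.3119]
tool_rot: [-0.002, 1.0, -0.0, -0.0]
wrist_force: [-0.5, -0.1, 0.4]
width: 0.0261
gripper_force: 30.0
[-0.45136039  0.39830642  0.05650182  2.03953969 -0.03383307  0.70508146
  1.20043724]
```

```bash
python3 -m crank '[0,0,0,0.98,0, 0,0,0,0.98,0, 0,0,0,0.98,0, 0,0,0,0.98,0, 0,0,0,0.98,0, 0,0,0,0.98,0, 0,0,0,0.98,0, 0,0,0,0.98,0]'; python3 -m crank '[0,0,0,0.98,0, 0,0,0,0.98,0, 0,0,0,0.98,0, 0,0,0,0.6,0, 0,0,1,0,0, 0,0,1,0,0, 0,0,1,0,0, 0,0,0,0,0]'; python3 -c "
from h import *;print(sense()['joint_pos'][6],sense()['tcp_pos'])"
```

```text
time: 20.1
tcp_pos: [0.4639, 0.1474, 0.3121]
tool_rot: [0.558, 0.83, -0.0, 0.0]
wrist_force: [-0.1, -0.1, 0.4]
width: 0.026
gripper_force: 29.9
time: 20.9
tcp_pos: [0.4626, 0.1473, 0.235]
tool_rot: [0.754, 0.657, -0.003, -0.0]
wrist_force: [-0.5, -0.8, -0.5]
width: 0.0262
gripper_force: 30.0
-0.17350466272252077 [0.46264695 0.14728887 0.23502503]
```

```bash
python3 -m crank '[0.05,0.1,0.6,0,0, 0,0,0.3,0,0, 0,0,0.2,0,0, 0,0,0,0,0]'
python3 - <<'E'
from h import *
a=np.hstack([viewer.capture("top")[205:275,150:250],viewer.capture("side")[150:240,110:230][:70*1]])
cv2.imwrite("pics/w8.png",cv2.resize(a[:,:,::-1],None,fx=3.5,fy=3.5,interpolation=cv2.INTER_CUBIC))
E
```

```text
time: 21.3
tcp_pos: [0.4664, 0.1498, 0.2099]
tool_rot: [0.753, 0.658, -0.0, -0.0]
wrist_force: [-0.2, 0.4, -0.6]
width: 0.0264
gripper_force: 30.0
```

View pics/w8.png

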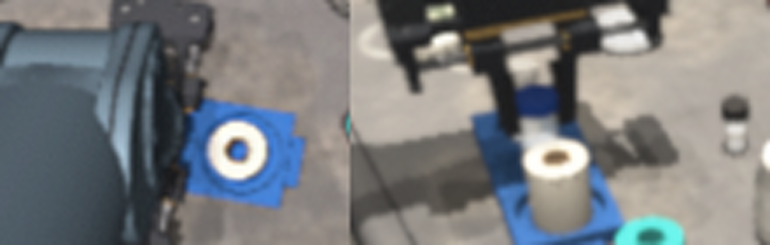

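The blue vial is between the white vial and the roll at (540,120), over well 2. Lowering and releasing.

```bash
python3 -m crank '[0,0,0.2,0,0, 0,0,0,0,0, 0,0,0,0,0.3, 0,0,0,0,0.5, 0,0,0,0,0.5, 0,0,-0.4,0,0.5, 0,0,-1,0,0.5, 0,0,-1,0,0.5]'; python3 -m crank '[0,0,-1,0,0.5, 0,0,-1,-0.5,0.6, 0,0,0,-0.98,0.6, 0,0,0,-0.98,0.6, 0,0,0,-0.98,0.6, 0,0,0,-0.98,0.6, 0,0,0,-0.98,0.6, 0,0,0,-0.98,0.6]';python3 -m crank '[0,0,0,-0.98,0.6, 0,0,0,-0.98,0.6, 0,0,0,-0.98,0.6, 0,0,0,-0.98,0.6, 0,0,0,-0.98,0.6, -0.5,-1,0,0,0.6, -0.5,-1,0,0,0.6, -0.5,-1,0,0,0.6]'; python3 -m crank '[-0.5,-1,0,0,0.6, -0.5,-1,0,0,0.6, -0.5,-1,0,0,0.6, -0.5,-1,0,0,0.6, -0.5,-1,0,0,0.6, -0.5,-1,0,0,0.6, -0.2,-1,0,0,0.6, 0,-1,0,0,0.6]'
```

```text
time: 22.2
tcp_pos: [0.4663, 0.1501, 0.2658]
tool_rot: [0.753, 0.658, -0.0, -0.0]
wrist_force: [-0.4, -0.4, 0.2]
width: 0.044
gripper_force: 0.0
time: 23.0
tcp_pos: [0.4665, 0.15, 0.3155]
tool_rot: [0.363, 0.932, 0.0, 0.0]
wrist_force: [-0.8, -0.4, 0.3]
width: 0.053
gripper_force: 0.0
time: 23.8
tcp_pos: [0.5033, 0.0736, 0.3155]
tool_rot: [0.007, 1.0, -0.0, 0.0]
wrist_force: [-0.3, 0.5, 0.2]
width: 0.0529
gripper_force: 0.0
time: 24.6
tcp_pos: [0.5807, -0.1275, 0.3155]
tool_rot: [0.007, 1.0, -0.0, 0.0]
wrist_force: [0.1, 0.8, 0.2]
width: 0.0533
gripper_force: 0.0
```

```bash
python3 -m crank '[-0.15,-1,0,0,0.6, 0,-1,0,0,0.6, 0,-0.6,0,0,0.6, 0,0,1,0,0.6, 0,0,1,0,0.6, 0,0,1,0,0.6, 0,0,0,0,0.6]'
python3 - <<'E'
from h import *
a=np.hstack([viewer.capture("top")[145:275,145:385],viewer.capture("side")[140:270,130:340]])
cv2.imwrite("pics/w9.png",cv2.resize(a[:,:,::-1],None,fx=1.75,fy=1.75,interpolation=cv2.INTER_CUBIC))
E
```

```text
time: 25.3
tcp_pos: [0.5816, -0.1904, 0.2371]
tool_rot: [0.007, 1.0, 0.001, -0.003]
wrist_force: [-0.7, 1.3, -1.2]
width: 0.0529
gripper_force: 0.0
```

View pics/w9.png

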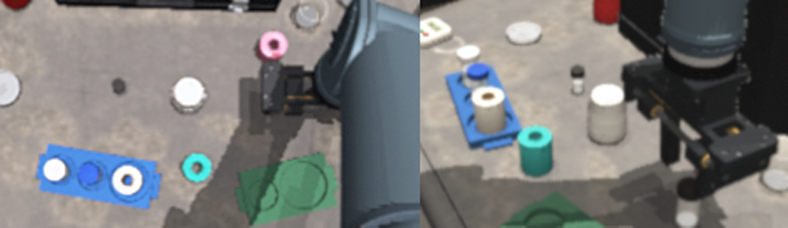

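All three blue-tray items stand in their wells, at (55,170), (89,173) and (128,181). The black cap is between the fingers at (688,187) in the side view, so I grasp it.

```bash
python3 -m crank '[0,0,1,0,0.6, 0,0,0.5,0,0.6, 0,0,0,0,0.6, 0,0,0,0,0.3, 0,0,0,0,0, 0,0,0,0,0, 0,0,0,0,0, 0,0,0,0,0]'; python3 -m crank '[0,0,0,0,0, 0,0,-0.5,0,0, 0,0,-0.5,0,0, 0,0,-1,0,0, 0,0,-1,0,0, 0,0,-1,0,0, 0,0,-0.2,0,0, 0,0,0,0,0]'
```

```text
time: 26.2
tcp_pos: [0.5834, -0.1915, 0.2029]
tool_rot: [0.007, 1.0, -0.0, 0.001]
wrist_force: [0.6, -0.2, 3.5]
width: 0.0263
gripper_force: 29.9
time: 27.0
tcp_pos: [0.5832, -0.1915, 0.3084]
tool_rot: [0.007, 1.0, -0.0, 0.001]
wrist_force: [0.4, -0.4, -1.4]
width: 0.0264
gripper_force: 29.9
```

```bash
python3 -m crank '[1,0.5,0,0,0, 1,0.5,0,0,0, 1,0.5,0,0,0, 1,0.5,0,0,0, 1,0.5,0,0,0, 0.8,0.4,0,0,0, 0,0,0.5,0,0, 0,0,1,0,0]'; python3 -m crank '[0,0,1,0,0, 0,0,0.7,0,0, 0,0,0,0,0, 0,0,0,0,0]'
python3 - <<'E'
from h import *
a=viewer.capture("side")[190:320,160:310]
cv2.imwrite("pics/w10.png",cv2.resize(a[:,:,::-1],None,fx=4,fy=4,interpolation=cv2.INTER_CUBIC))
E
```

```text
time: 27.8
tcp_pos: [0.4388, -0.1166, 0.2697]
tool_rot: [0.007, 1.0, -0.0, 0.001]
wrist_force: [1.2, -1.3, 0.1]
width: 0.0265
gripper_force: 29.9
time: 28.2
tcp_pos: [0.4387, -0.1168, 0.2268]
tool_rot: [0.007, 1.0, 0.0, -0.001]
wrist_force: [0.0, 0.4, 0.0]
width: 0.0264
gripper_force: 29.9
```

View pics/w10.png

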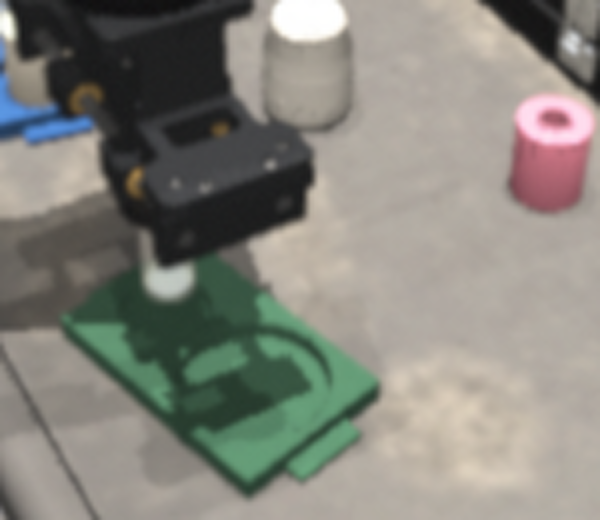

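The vial's base at (168,290) is above the small green well. Lowering, releasing, then on to the jar.

```bash
python3 -m crank '[0,-0.08,0.4,0,0, 0,0,0.25,0,0, 0,0,0.12,0,0, 0,0,0,0,0, 0,0,0,0,0.3, 0,0,0,0,0.45, 0,0,0,0,0.45, 0,0,-0.4,0,0.45]'; python3 -m crank '[0,0,-1,0,0.45, 0,0,-1,0,0.6, 0,0,-1,0,0.7, 0,0,-1,0,0.8, -1,0.8,0,0,0.8, -1,0.8,0,0,0.8, -1,0.8,0,0,0.8, -1,0.8,0,0,0.8]'; python3 -m crank '[-1,0.8,0,0,0.8, -1,0.6,0,0,0.8, 0,0,0,0,0.8]'
```

```text
time: 29.05
tcp_pos: [0.4386, -0.1188, 0.2177]
tool_rot: [0.007, 1.0, 0.0, -0.001]
wrist_force: [-0.8, 0.1, 0.0]
width: 0.0398
gripper_force: 0.0
time: 29.85
tcp_pos: [0.5409, -0.0394, 0.319]
tool_rot: [0.007, 1.0, 0.0, 0.0]
wrist_force: [0.5, -0.1, -0.0]
width: 0.0704
gripper_force: 0.0
time: 30.15
tcp_pos: [0.5929, -0.0029, 0.3189]
tool_rot: [0.005, 1.0, 0.001, 0.002]
wrist_force: [-0.7, -0.1, -0.3]
width: 0.0709
gripper_force: 0.0
```

```bash
python3 -m crank '[0,0,1,0,0.8, 0,0,1,0,0.8, 0,0,1,0,0.8, 0,0,1,0,0.8, 0,0,0.6,0,0.8, 0,0,0.5,0,0.8, 0,0,0,0,0.8, 0,0,0,0,0.8]'; python3 -m crank '[0,0,0,0,0.5, 0,0,0,0,0, 0,0,0,0,0, 0,0,0,0,0, 0,0,0,0,0, 0,0,0,0,0]'
```

```text
time: 30.95
tcp_pos: [0.5909, -0.0061, 0.1912]
tool_rot: [0.007, 1.0, -0.0, 0.0]
wrist_force: [0.8, 0.8, 0.3]
width: 0.0706
gripper_force: 0.0
time: 31.55
tcp_pos: [0.5911, -0.0054, 0.1914]
tool_rot: [0.007, 1.0, 0.0, 0.001]
wrist_force: [-0.5, 1.6, 6.5]
width: 0.0509
gripper_force: 30.1
```

```bash
python3 -m crank '[0,0,-0.4,0,0, 0,0,-0.5,0,0, 0,0,-1,0,0, 0,0,-1,0,0, 0,0,-1,0,0, 0,0,0,0,0]'
python3 - <<'E'
from h import *
a=viewer.capture("side")[110:230,180:300]
cv2.imwrite("pics/w11.png",cv2.resize(a[:,:,::-1],None,fx=4,fy=4,interpolation=cv2.INTER_CUBIC))
E
```

```text
time: 32.15
tcp_pos: [0.5919, -0.0065, 0.2921]
tool_rot: [0.007, 1.0, -0.0, 0.003]
wrist_force: [0.3, 0.3, -1.7]
width: 0.0507
gripper_force: 30.0
```

View pics/w11.png

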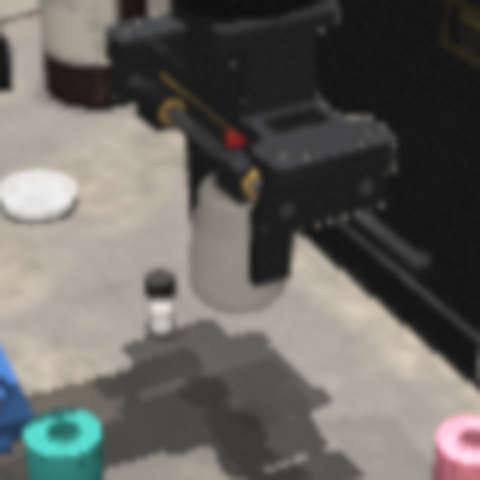

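The jar is held upright at (237,250) and the bystanders haven't moved. Carrying it to the large green well.

```bash
python3 -m crank '[0.4,-0.5,-0.6,0,0, 0.8,-1,0,0,0, 0.8,-1,0,0,0, 0.8,-1,0,0,0, 0.8,-1,0,0,0, 0.8,-1,0,0,0, 0.8,-1,0,0,0, 0.3,-0.55,0,0,0]'; python3 -m crank '[0,0,0,0.98,0, 0,0,0,0.98,0, 0,0,0,0.98,0, 0,0,0,0.98,0, 0,0,0,0.98,0, 0,0,0,0.98,0, 0,0,0,0.98,0, 0,0,0,0.98,0]'; python3 -m crank '[0,0,0,0.98,0, 0,0,0,0,0, 0,0,0,0,0]'
```

```text
time: 33.0
tcp_pos: [0.4478, -0.1824, 0.302]
tool_rot: [0.009, 1.0, -0.0, -0.002]
wrist_force: [-0.4, -0.1, -1.4]
width: 0.0512
gripper_force: 30.0
time: 33.8
tcp_pos: [0.45, -0.1803, 0.3022]
tool_rot: [0.563, 0.826, -0.0, -0.001]
wrist_force: [-0.4, 0.2, -0.8]
width: 0.0509
gripper_force: 30.0
time: 34.1
tcp_pos: [0.4503, -0.1801, 0.3025]
tool_rot: [0.618, 0.786, -0.0, -0.0]
wrist_force: [0.3, -0.4, -2.1]
width: 0.0507
gripper_force: 30.0
```

```bash
python3 -m crank '[-0.15,0.09,1,0,0, 0,0,1,0,0, 0,0,1,0,0, 0,0,0.4,0,0, 0,0,0,0,0, 0,0,0,0,0]'
python3 - <<'E'
from h import *
a=viewer.capture("side")[190:320,160:310]
cv2.imwrite("pics/w12.png",cv2.resize(a[:,:,::-1],None,fx=4,fy=4,interpolation=cv2.INTER_CUBIC))
E
```

```text
time: 34.7
tcp_pos: [0.4539, -0.1837, 0.2186]
tool_rot: [0.619, 0.785, 0.0, 0.0]
wrist_force: [0.7, -0.3, -0.9]
width: 0.0506
gripper_force: 30.0
```

View pics/w12.png

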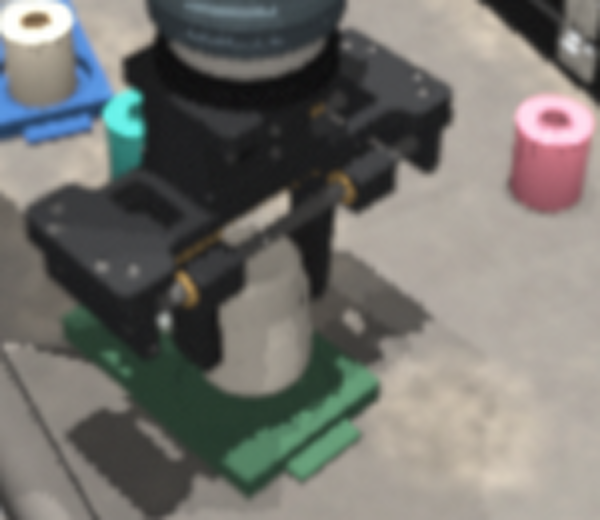

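The jar's base, centred at about (258,370), lines up with the large well. Lowering and checking the force.

```bash
python3 -m crank '[0,0,0.4,0,0, 0,0,0.25,0,0, 0,0,0.2,0,0, 0,0,0,0,0, 0,0,0,0,0]'
```

```text
time: 35.25
tcp_pos: [0.4537, -0.1835, 0.1966]
tool_rot: [0.62, 0.785, -0.0, -0.0]
wrist_force: [0.4, -1.1, -0.7]
width: 0.0506
gripper_force: 30.0
```

```bash
python3 -m crank '[0,0,0,0,0.65, 0,0,0,0,0.8, 0,0,0,0,0.8, 0,0,0,0,0.8, 0,0,-0.4,0,0.8, 0,0,-1,0,0.8, 0,0,-1,0,0.8, 0,0,-1,0,0.8]'; python3 -m crank '[0,0,-1,0,0.8, -1,0,-1,0,0.8, -1,0,0,0,0.8, -1,0,0,0,0.8, -1,0,0,0,0.8, -1,0,0,0,0.8, -1,0,0,0,0.8, -1,0,0,0,0.8]'; python3 -m crank '[-1,0,0,0,0.8, -1,0,0,0,0.8, -1,0,0,0,0.8, 0,0,0,0,0.8, 0,0,0,0,0.8]';python3 - <<'E'
from h import *
a=np.vstack([cv2.resize(viewer.capture("top")[135:275,125:385],None,fx=2.1,fy=2.1),cv2.resize(viewer.capture("side")[140:280,110:370],None,fx=2.1,fy=2.1)])
cv2.imwrite("pics/w13.png",a[:,:,::-1])
E
```

```text
time: 36.05
tcp_pos: [0.4536, -0.1835, 0.2832]
tool_rot: [0.62, 0.785, 0.0, -0.0]
wrist_force: [0.3, -0.7, -0.2]
width: 0.0709
gripper_force: 0.0
time: 36.85
tcp_pos: [0.4943, -0.3546, 0.3325]
tool_rot: [0.62, 0.785, 0.0, 0.0]
wrist_force: [0.9, -0.8, 0.7]
width: 0.0706
gripper_force: 0.0
time: 37.35
tcp_pos: [0.5114, -0.4266, 0.332]
tool_rot: [0.62, 0.785, -0.0, -0.0]
wrist_force: [0.1, -0.5, -0.3]
width: 0.0704
gripper_force: 0.0
```

View pics/w13.png

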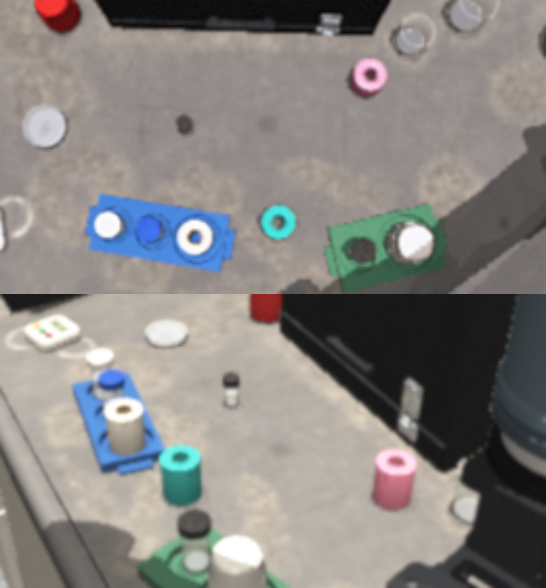

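Run:
```python
from h import *
for k,u,v,z,w in(("white",108,225,.064,(.4726,.1992)),("blue",149,230,.064,(.4654,.1487)),("film",194,237,.056,(.457,.0903)),("black",360,250,.064,(.438,-.119)),("jar",413,243,.073,(.4536,-.183)),("small",184,124,.041,(.602,.107)),("dish",45,126,.014,(.5994,.297))):
    P=world("top",(u+.5)/2.1+124.5,(v+.5)/2.1+134.5,z); print(k,P[:2].round(4),((P[:2]-w)*1000).round(1))
```

```text
white [0.4682 0.1983] [-4.4 -0.9]
blue [0.4631 0.147 ] [-2.3 -1.7]
film [0.4558 0.0917] [-1.2  1.4]
black [ 0.4425 -0.1141] [4.5 4.9]
jar [ 0.4515 -0.1784] [-2.1  4.6]
small [0.6009 0.1101] [-1.1  3.1]
dish [0.5997 0.2995] [0.3 2.5]
```

All within tolerance, so I'm handing in.

```bash
python3 -c "
from rig import robot;print(robot.hand_in())"
```

```text
the job is handed in; nothing more can be done
None
```

I made up both kits and handed the job in at about 37 s of the 134 s allowed: all five items stand in their fitting wells, within about 7 mm of centre by the final top picture, and the small vial and dish did not move; the hand-in returned no verdict.

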